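# Balance wind-sensor rotor arms on a knife edge and sort them

### The arm

A 6-joint arm with a two-finger parallel gripper is mounted at the origin on the work surface. World frame = base frame: x ahead of the robot, y to its left, z up, the work surface at z = 0. Lengths are in m, angles in rad, forces in N, time in s.
With the tool pointing down it reaches from about 0.4 to 0.825 m from the base axis. Payload 7 kg.
Tool frame: the origin (TCP) lies midway between the tips of the shut fingers; the grasp point (between the pads) lies hold_point_z behind it (hold_point_z is the distance from the TCP to the grasp point, in m); z points along the fingers, y is the line along which they close (so a half turn about z gives the same grasp; the last joint's range is limited). The gripper opens to 88 mm and grips with 3 to 60 N. Pads are 19 mm wide; open, the fingers measure 130 mm over their backs; the gripper's body (78 mm by 193 mm) begins 47 mm behind the grasp point.
Start: joints at [-0.963, 0.359, 0.012, 0, -1.224, -0.288], TCP at [0.212, -0.641, 0.227] pointing down, gripper open.
Joint ranges: [-3.07, 3.07], [-1.43, 2.12], [-1.02, 1.25], [-3.03, 1.67], [-3.05, -0], [-3.03, 3.03]. Speed limits (rad/s): [2.39, 2.39, 3.01, 3.14, 3.14, 3.14].

### API

Orientations are given as [roll, pitch, yaw] about the fixed x, y, z axes, in that order (R = Rz(yaw) Ry(pitch) Rx(roll)).
In Python, from station import * gives the robot as it stands.
- The arm moves only by the tool apply_moves, never from a script. Its argument "steps" is a list of rows, each an object with "translation": the shift along the world's x, y, z scaled (see below), a list of three; "rotation": the turn, a rotation vector about the world's x, y, z scaled (see below), a list of three. A call has exactly 10 rows; each row is the pose to reach, as a shift and turn from the pose commanded when the call began; what a row does not reach only later rows make up. The controller multiplies each number of a shift by 250 mm and each number of a turn by 30 degrees. A row lasts 1/12 s, in which the tool goes at most 41.7 mm and 7.16 degrees, less where a joint would pass 70% of its speed; a pose out of reach is approached as far as the arm can. A call with a number of a shift or a turn outside -1 to 1 is refused whole. A call with a gripper value outside its range is refused whole. "jaw" is the closure, from -1 (fully open) to 1 (shut), so that 0 is half open, set as the call begins (left out, the last holds). The fingers move at their own pace and stop on an object; "newtons" is the grip in N (left out, the last holds). Time passes only in rows, so rows that repeat a pose let the fingers close, or fill a call up. It gives the time, the measured TCP pose, the force, the opening and the grip force at its end, in the units of the state.
- get_state(): the state, without advancing time (a new reading comes with each control period).
- grab_frame(name): name is "scene" or "top" or "wrist"; returns the picture (420x560x3 uint8, blue, green, red); there is no depth.
- camera_model(name): a dict with "fx", "fy", "cx", "cy" (pixels), "xyz" and "rotation" of the camera in the world. Camera axes: x right, y down, z forward; pixel columns grow to the right and rows downward; lengths in m; the calibration is good to about 2 mm. A picture is of the moment at which its call begins: read the wrist's pose just before it. camera_model takes no time and is no camera call; for the wrist camera it gives the pose at the moment of the call.
- job_done(): hands the job in; it is judged then, once.
The state is a dict: "t": time; "q": joint angles; "qd": joint speeds; "joint_efforts": joint torques, N m; "eef_pos": TCP position; "ee_rot": TCP orientation; "force": force on the tool from outside, world axes, zero at the start; "moment": the same for the moment, N m; "width": finger opening in m; "gripper_force": force on a finger pad.
Only numpy, scipy, OpenCV 4.12 (cv2) and the standard library are available. Lean on these libraries where they do the work, as an engineer would, in place of code of your own. Each camera call takes 0.05 s, during which the arm holds its last target. There are 200 camera calls.

### The job

Check the two wind-sensor rotor arms from the leaning rack on the knife-edge stand, one after the other: set the notch under the hub on the edge, let go and watch whether the arm stays level or tips. Then lay that arm level across the foam bars of a tray before testing the next one: the arm that stays level in the green tray, the arm that tips in the red tray. Set the arms down, do not drop them, and leave the other things on the bench where they are.

Things in the scene. Friction and masses are not known exactly. Their poses are not given: they have to be found in the camera images.
- rotor_a_boss (a point): grip point on the 16 x 16 mm square boss of a two-cup rotor arm; the two arms look alike. z up the boss, y along the arm, x across. The boss runs from 16 mm above this point to 23.5 below, where the black hub (24 mm in x, 20 in y) begins. At the start the arm lies in a rack slot, z leaning 30 degrees from vertical towards the rack's front (-x)
- rotor_b_boss (a point): grip point on the 16 x 16 mm square boss of a two-cup rotor arm; the two arms look alike. z up the boss, y along the arm, x across. The boss runs from 16 mm above this point to 23.5 below, where the black hub (24 mm in x, 20 in y) begins. At the start the arm lies in a rack slot, z leaning 30 degrees from vertical towards the rack's front (-x)
- rotor_a: the arm of rotor_a_boss, 216 mm long, 50 to 78 g; origin on the line of the 120-degree V-notch under its hub, 32 mm below the boss point; same axes, the notch runs along x. Strips 12 mm wide droop to both sides, their underside 13 mm below the origin at y = +-48; black half-round cups, 40 mm across, at y = +-88, lowest point 45 mm below the origin
- rotor_b: the arm of rotor_b_boss, 216 mm long, 50 to 78 g; origin on the line of the 120-degree V-notch under its hub, 32 mm below the boss point; same axes, the notch runs along x. Strips 12 mm wide droop to both sides, their underside 13 mm below the origin at y = +-48; black half-round cups, 40 mm across, at y = +-88, lowest point 45 mm below the origin
- rack: plywood rack, fixed, 190 x 120 mm; origin on the bench midway between its slots, front -x (turned to the middle of the bench). Slots at x = -38 and +38 mm, each with an arm along the rack's y; a racked boss point is 18 mm further to -x than its slot and 102 mm above the bench. Two 8 mm cheeks at y = +-44 hold the strips between lips 7 mm high: lift an arm out along its own z
- stand: blue knife-edge stand, fixed, 90 x 180 mm; origin on the bench under the middle of the 44 mm long steel edge, which runs along x 95 mm above the bench. An arm on it lies along y, its boss point 127 mm up. A good arm swings to level (weight central, below the notch); a faulty one (weight some 13 mm to one end) tips about 12 degrees in under a second, onto the posts at y = +-58, 61 mm high
- pass_tray: green open tray, fixed, 110 (x) x 250 (y) mm, walls 22 high; origin on the bench under its centre. Two black foam bars along x, 8 mm thick, 98 long, at y = +-44, tops 42 mm above the bench. An arm lies across them along y, strips on the bars, cups hanging outside them; its boss point is then 87 mm above the bench
- reject_tray: red open tray, fixed, 110 (x) x 250 (y) mm, walls 22 high; origin on the bench under its centre. Two black foam bars along x, 8 mm thick, 98 long, at y = +-44, tops 42 mm above the bench. An arm lies across them along y, strips on the bars, cups hanging outside them; its boss point is then 87 mm above the bench
- tip_cleaner: black round pot with a brass-wool dome (soldering tip cleaner), 80 mm across, 70 tall; a bystander, origin under its middle
- pliers: small pliers with green handles lying flat, about 130 mm long; a bystander, origin under its middle
- solder_reel: grey reel of solder standing on its flange, 60 mm across, 40 tall; a bystander, origin under its middle
- resistance_box: yellow box with black and red binding posts, 75 x 45 mm, 50 tall; a bystander, origin under its middle
- valve: glass radio valve in a white ceramic socket, 34 mm across, 60 tall; a bystander, origin under its middle
- spare_cup: loose black half-round wind cup lying mouth down, 40 mm across, 20 tall; a bystander, origin under its middle
- foam_block: black foam block, 70 x 90 x 28 mm; a bystander, origin under its middle

How it is judged:
By the outcome, as a careful person would: the job done as asked, in the order asked, and still so for the second after the job is handed in, with the robot touching nothing.
It also fails if it takes over 69 s, if anything falls off the work surface, if the arm or the gripper's body presses on something with over 40 N, if the wrist force passes 120 N, or if a joint passes its speed limit or range.

## Working session

There is one attempt and no reset: what is moved stays moved. The work goes in short steps, Python scripts to look and compute and a tool call to move; the robot and the scene stay as the last step left them, time stands still between calls to the robot, and variables do not carry over. Pictures are saved under pics/ and viewed, at most 10 in all, crops included, and the job is handed in when it is done.

Besides the shell and the picture viewer there is one more tool, called as name([rows], argument=value, ...), one row to a line, values as JSON. apply_moves: Moves the arm, as the interface text tells. Shifts and turns lie within -1 to 1; 1 stands for 250 mm of shift or 30 degrees of turn. Its arguments: {"type":"object","properties":{"steps":{"type":"array"},"jaw":{"type":"number"},"newtons":{"type":"number"}},"required":["steps"]}

```bash
mkdir -p pics; ls
python3 - <<'E'
from station import *
import cv2
s=get_state();print(s)
for n in("scene","top"):
    cv2.imwrite(f"pics/{n}0.png",grab_frame(n));print(n,camera_model(n))
print(hold_point_z if 'hold_point_z' in globals() else 'nohp')
E
```

```text
pics
{'t': 0.0, 'q': array([-9.62921296e-01,  3.59374124e-01,  1.10615817e-02, -3.41502532e-04,
       -1.22405790e+00, -2.88079758e-01]), 'qd': array([ 0.00140231, -0.00203247, -0.00083607,  0.00092729,  0.00062387,
       -0.00014979]), 'joint_efforts': array([ 2.59520284e-04, -5.82711554e+01,  2.93058801e+01,  6.99719220e+00,
        7.02770718e-03, -1.38980645e-04]), 'eef_pos': array([ 0.21201517, -0.64034045,  0.22563366]), 'ee_rot': array([ 3.13999219e+00, -1.39462847e-04, -2.82191358e+00]), 'force': array([-0.29070787, -0.31300389, -1.43665576]), 'moment': array([0.06974575, 0.01525594, 0.00559397]), 'gripper_force': 0.0, 'width': 0.08738459144425621}
scene {'fx': 378.9732782994655, 'fy': 378.9732782994655, 'cx': 274.6346500359812, 'cy': 216.59415467496987, 'xyz': array([ 0.99803618, -0.48247468,  0.51157   ]), 'rotation': array([-2.12125502,  0.01471384,  0.65994343])}
top {'fx': 520.5488534204866, 'fy': 520.5488534204866, 'cx': 282.93448795292016, 'cy': 218.8515643000042, 'xyz': array([0.34227286, 0.02227654, 1.26422644]), 'rotation': array([-2.93228238e+00, -2.15954468e-03, -1.62556116e+00])}
0.0188
```

View pics/scene0.png

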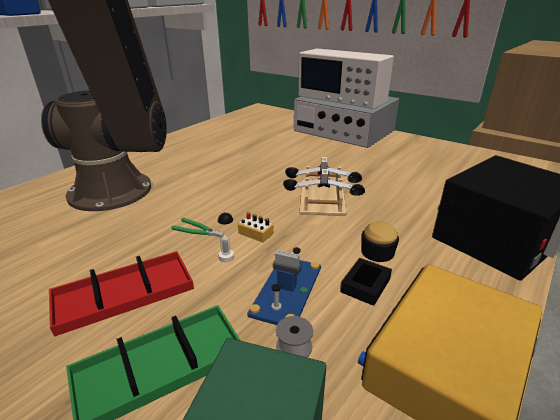

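Run:
```python
import cv2
im=cv2.imread("pics/top0.png");cv2.imwrite("pics/top0b.png",cv2.resize(im,(800,600),interpolation=cv2.INTER_CUBIC))
```

```text
(no output)
```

View pics/top0b.png

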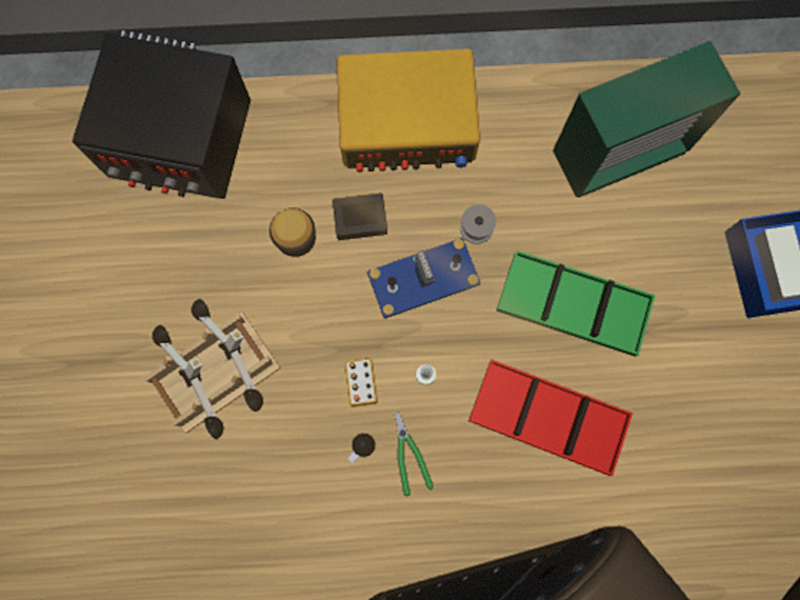

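The views show the rack on the left, at about (215,370) in the 800x600 top view. The stand is at (425,268), the green tray at (576,303) and the red tray at (550,417). The bosses are at (190,370) and (231,341). Next I turn these into world poses.

```bash
cat > h.py <<'E'
from station import *
import numpy as np, cv2
from scipy.spatial.transform import Rotation as R
def ray(c,uv,z):
    uv=np.atleast_2d(np.float64(uv)); d=np.c_[(uv[:,0]-c['cx'])/c['fx'],(uv[:,1]-c['cy'])/c['fy'],np.ones(len(uv))]
    d=d@R.from_euler('xyz',c['rotation']).as_matrix().T
    return c['xyz']+d*((z-c['xyz'][2])/d[:,2])[:,None]
def proj(c,P):
    p=(np.atleast_2d(P)-c['xyz'])@R.from_euler('xyz',c['rotation']).as_matrix()
    return np.c_[c['fx']*p[:,0]/p[:,2]+c['cx'],c['fy']*p[:,1]/p[:,2]+c['cy']]
def biggest(m):
    n,l,s,_=cv2.connectedComponentsWithStats(m.astype(np.uint8)); return l==1+np.argmax(s[1:,4])
E
python3 - <<'E'
from h import *
c=camera_model('top');im=cv2.imread('pics/top0.png');b,g,r=[im[:,:,i].astype(int) for i in range(3)]
roi=np.zeros(b.shape,bool);roi[165:340,240:470]=1
for n,m,z in(('green',(g>1.4*r)&(g>1.3*b)&(g>50),.022),('red',(r>2*g)&(r>2*b)&(r>70),.022),('blue',(b>1.5*r)&(b>1.2*g)&(b>50),.01)):
    m=biggest(cv2.morphologyEx((m&roi).astype(np.uint8),cv2.MORPH_CLOSE,np.ones((7,7))))
    v,u=np.nonzero(m);P=ray(c,np.c_[u,v],z)[:,:2]
    print(n,cv2.minAreaRect((P*1000).astype(np.float32)))
k=.7
for n,z,pts in(('gbars',.042,[(560,265),(547,320),(611,281),(597,335)]),('rbars',.042,[(534,380),(519,434),(585,398),(570,453)]),
 ('rack corners',.0,[(150,380),(245,316),(280,368),(186,431)]),('bosstop',.116,[(190,370),(231,341)]),
 ('cups',.07,[(161,335),(214,427),(200,309),(254,399)]),('posts',.061,[(392,283),(456,259)]),('edge',.095,[(424,262)]),
 ('byst',.03,[(292,231),(360,215),(479,222),(361,381),(426,373),(363,445)])):
    print(n,ray(c,np.array(pts)*k,z)[:,:2].round(3).tolist())
E
```

```text
green ((608.6468505859375, -289.2178039550781), (249.26144409179688, 111.82049560546875), 67.99153137207031)
red ((416.92401123046875, -227.25941467285156), (249.6498260498047, 110.34379577636719), 65.70348358154297)
blue ((669.391357421875, -31.24193572998047), (87.83958435058594, 177.2135772705078), 16.869447708129883)
gbars [[0.67, -0.264], [0.576, -0.233], [0.637, -0.348], [0.546, -0.314]]
rbars [[0.476, -0.202], [0.39, -0.17], [0.442, -0.283], [0.355, -0.249]]
rack corners [[0.517, 0.444], [0.619, 0.281], [0.525, 0.222], [0.427, 0.382]]
bosstop [[0.513, 0.343], [0.555, 0.28]]
cups [[0.58, 0.404], [0.426, 0.318], [0.62, 0.34], [0.467, 0.254]]
posts [[0.649, 0.023], [0.685, -0.086]]
edge [[0.673, -0.031]]
byst [[0.759, 0.192], [0.782, 0.073], [0.758, -0.134], [0.492, 0.083], [0.499, -0.025], [0.387, 0.085]]
```

```bash
cat >> h.py <<'E'
HP=.0188
def toolR(armyaw,tilt=0): # arm axes -> tool (tool y=arm y, tool z=-arm z); tilt: arm z leans to arm -x
    A=R.from_euler('z',armyaw,degrees=True)*R.from_euler('y',-tilt,degrees=True)
    return A*R.from_matrix(np.diag([-1,1,-1.]))
def go(grasp,Rt,n=None):
    "units per call from the present pose to put the grasp point at grasp"
    s=get_state(); R0=R.from_euler('xyz',s['ee_rot']); p=np.array(grasp)+Rt.apply([0,0,HP])
    dp=(p-s['eef_pos'])/.25; dr=np.degrees((Rt*R0.inv()).as_rotvec())/30
    n=n or int(np.ceil(max(abs(dp).max(),abs(dr).max())-.01)) or 1
    print('t',round(s['t'],2),'n',n,'T',(dp/n).round(3).tolist(),'R',(dr/n).round(3).tolist())
E
python3 - <<'E'
from h import *
Rt=toolR(122,30); z=-Rt.apply([0,0,1]); print(z)
go(np.array([.552,.284,.102])+.11*z,Rt)
E
```

```text
[ 0.26495963 -0.42402405  0.8660254 ]
t 0.1 n 4 T [0.364, 0.886, -0.045] R [0.27, -0.098, 0.842]
```

apply_moves([
  {"translation": [0.36,0.88,0.1],"rotation": [0.27,-0.1,0.84]},
  {"translation": [0.36,0.88,0.1],"rotation": [0.27,-0.1,0.84]},
  {"translation": [0.36,0.88,0.1],"rotation": [0.27,-0.1,0.84]},
  {"translation": [0.36,0.88,0.1],"rotation": [0.27,-0.1,0.84]},
  {"translation": [0.36,0.88,0.1],"rotation": [0.27,-0.1,0.84]},
  {"translation": [0.36,0.88,0.1],"rotation": [0.27,-0.1,0.84]},
  {"translation": [0.36,0.88,0.1],"rotation": [0.27,-0.1,0.84]},
  {"translation": [0.36,0.88,0.1],"rotation": [0.27,-0.1,0.84]},
  {"translation": [0.36,0.88,0.1],"rotation": [0.27,-0.1,0.84]},
  {"translation": [0.36,0.88,0.1],"rotation": [0.27,-0.1,0.84]},
], jaw=-0.4, newtons=20)

```text
t: 0.93
eef_pos: [0.3019, -0.4213, 0.2512]
ee_rot: [3.047, 0.116, -2.387]
force: [0.4, -0.3, -0.4]
width: 0.0613
gripper_force: 0.0
```

apply_moves([
  {"translation": [0.36,0.88,0],"rotation": [0.27,-0.1,0.84]},
  {"translation": [0.36,0.88,0],"rotation": [0.27,-0.1,0.84]},
  {"translation": [0.36,0.88,0],"rotation": [0.27,-0.1,0.84]},
  {"translation": [0.36,0.88,0],"rotation": [0.27,-0.1,0.84]},
  {"translation": [0.36,0.88,0],"rotation": [0.27,-0.1,0.84]},
  {"translation": [0.36,0.88,0],"rotation": [0.27,-0.1,0.84]},
  {"translation": [0.36,0.88,0],"rotation": [0.27,-0.1,0.84]},
  {"translation": [0.36,0.88,0],"rotation": [0.27,-0.1,0.84]},
  {"translation": [0.36,0.88,0],"rotation": [0.27,-0.1,0.84]},
  {"translation": [0.36,0.88,0],"rotation": [0.27,-0.1,0.84]},
])

```text
t: 1.77
eef_pos: [0.3918, -0.2019, 0.2512]
ee_rot: [3.01, 0.261, -1.955]
force: [0.1, -0.3, 0.3]
width: 0.0614
gripper_force: 0.0
```

apply_moves([
  {"translation": [0.36,0.88,0],"rotation": [0.27,-0.1,0.84]},
  {"translation": [0.36,0.88,0],"rotation": [0.27,-0.1,0.84]},
  {"translation": [0.36,0.88,0],"rotation": [0.27,-0.1,0.84]},
  {"translation": [0.36,0.88,0],"rotation": [0.27,-0.1,0.84]},
  {"translation": [0.36,0.88,0],"rotation": [0.27,-0.1,0.84]},
  {"translation": [0.36,0.88,0],"rotation": [0.27,-0.1,0.84]},
  {"translation": [0.36,0.88,0],"rotation": [0.27,-0.1,0.84]},
  {"translation": [0.36,0.88,0],"rotation": [0.27,-0.1,0.84]},
  {"translation": [0.36,0.88,0],"rotation": [0.27,-0.1,0.84]},
  {"translation": [0.36,0.88,0],"rotation": [0.27,-0.1,0.84]},
])

```text
t: 2.6
eef_pos: [0.482, 0.0178, 0.2514]
ee_rot: [3.041, 0.408, -1.504]
force: [-0.1, 0.3, 0.2]
width: 0.0611
gripper_force: 0.0
```

Run:
```python
from h import *
Rt=toolR(122,30); z=-Rt.apply([0,0,1]); print(get_state())
go(np.array([.552,.284,.102])+.11*z,Rt)
```

```text
{'t': 2.6, 'q': array([ 0.09006137,  0.14900661, -0.11894422, -0.41338955, -1.4158534 ,
        0.0855849 ]), 'qd': array([-0.00311576, -0.00600721, -0.00058188, -0.00296305,  0.00044703,
       -0.00264043]), 'joint_efforts': array([ 5.09896092e-01, -4.09285176e+01,  2.90670884e+01,  5.25760040e+00,
       -3.72084137e-01,  1.39180673e-02]), 'eef_pos': array([0.48201791, 0.01782686, 0.25140387]), 'ee_rot': array([ 3.04149627,  0.40789044, -1.50396936]), 'force': array([-0.14428062,  0.31814706,  0.20881812]), 'moment': array([-1.28753163, -0.31841129, -0.01521619]), 'gripper_force': 0.0, 'width': 0.06110353698367475}
t 2.6 n 1 T [0.377, 0.91, -0.282] R [0.265, -0.095, 0.851]
```

apply_moves([
  {"translation": [0.38,0.91,-0.1],"rotation": [0.265,-0.095,0.85]},
  {"translation": [0.38,0.91,-0.1],"rotation": [0.265,-0.095,0.85]},
  {"translation": [0.38,0.91,-0.1],"rotation": [0.265,-0.095,0.85]},
  {"translation": [0.38,0.91,-0.1],"rotation": [0.265,-0.095,0.85]},
  {"translation": [0.38,0.91,-0.1],"rotation": [0.265,-0.095,0.85]},
  {"translation": [0.38,0.91,-0.28],"rotation": [0.265,-0.095,0.85]},
  {"translation": [0.38,0.91,-0.28],"rotation": [0.265,-0.095,0.85]},
  {"translation": [0.38,0.91,-0.28],"rotation": [0.265,-0.095,0.85]},
  {"translation": [0.38,0.91,-0.28],"rotation": [0.265,-0.095,0.85]},
  {"translation": [0.38,0.91,-0.28],"rotation": [0.265,-0.095,0.85]},
])

```text
t: 3.43
eef_pos: [0.5778, 0.2452, 0.1823]
ee_rot: [-3.141, 0.523, -1.012]
force: [0.0, -1.1, 0.9]
width: 0.0614
gripper_force: 0.0
```

Run:
```python
from h import *
Rt=toolR(122,30); z=-Rt.apply([0,0,1])
go(np.array([.552,.284,.102]),Rt)
c=camera_model('wrist');im=grab_frame('wrist')
x,y=-Rt.apply([1,0,0]),Rt.apply([0,1,0])
for B in([.552,.284,.102],[.511,.349,.102]):
    B=np.array(B)
    P=[B+16e-3*z+8e-3*(a*x+b*y) for a,b in((1,1),(1,-1),(-1,-1),(-1,1))]
    q=proj(c,P);print(q.round().tolist())
    cv2.polylines(im,[q.round().astype(int)],True,(0,0,255),1)
cv2.imwrite('pics/w1.png',im);np.save('c1.npy',c,allow_pickle=True)
```

```text
t 3.43 n 1 T [-0.123, 0.187, -0.386] R [-0.0, 0.002, 0.0]
[[292.0, 231.0], [270.0, 231.0], [270.0, 211.0], [292.0, 211.0]]
[[290.0, 283.0], [272.0, 283.0], [272.0, 267.0], [290.0, 267.0]]
```

View pics/w1.png

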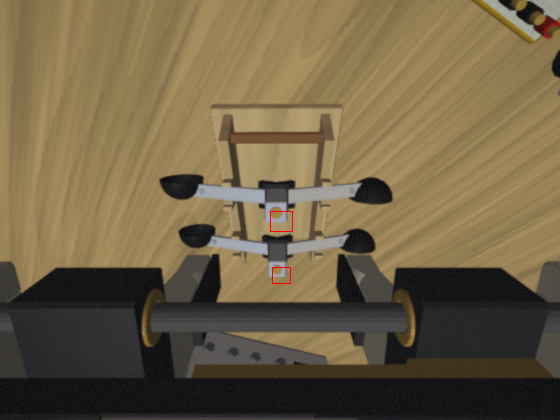

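Run:
```python
import cv2
im=cv2.imread('pics/w1.png')[165:295,150:400]
cv2.imwrite('pics/w1c.png',cv2.resize(im,None,fx=3.2,fy=3.2,interpolation=cv2.INTER_CUBIC))
```

```text
(no output)
```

View pics/w1c.png

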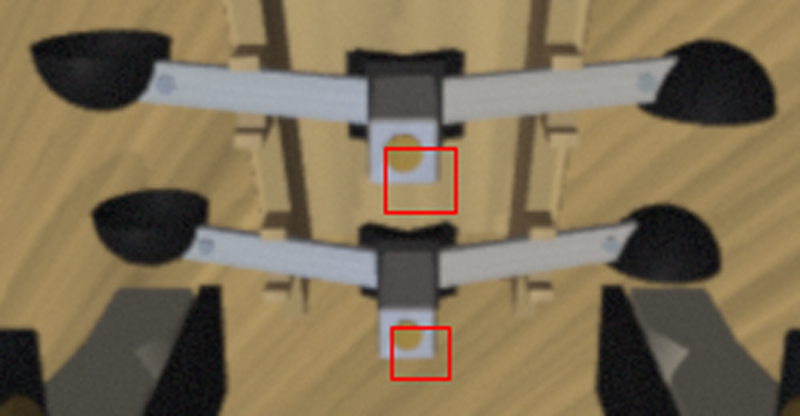

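Run:
```python
from h import *
c=np.load('c1.npy',allow_pickle=True).item()
P=ray(c,[(276.1,212.2),(277,269.1)],.102+.016*np.cos(np.pi/6))
d=P[0]-P[1];a=np.degrees(np.arctan2(-d[1],-d[0]));print(np.linalg.norm(d),a)
# arm direction from cups' outer/junction symmetric screws
for yaw in(a,122,123):
  Rt=toolR(yaw,30);z=-Rt.apply([0,0,1]);B=P-.016*z;print(yaw,B.round(4).tolist())
q=np.array([[166,83],[646,81],[206,246],[612,244]])/3.2+[150,165]
S=ray(c,q,.07);print([np.degrees(np.arctan2(*(S[i]-S[i+1])[[1,0]])) for i in(0,2)])
Rt=toolR(123,30);z=-Rt.apply([0,0,1]);B=P-.016*z
go(B[0],Rt)
```

```text
0.0765333012603704 122.29274618012423
122.29274618012423 [[0.5601, 0.2778, 0.102], [0.5192, 0.3425, 0.102]]
122 [[0.5601, 0.2778, 0.102], [0.5193, 0.3425, 0.102]]
123 [[0.56, 0.2778, 0.102], [0.5191, 0.3425, 0.102]]
[np.float64(32.310864535230834), np.float64(32.45717166912425)]
t 3.48 n 1 T [-0.092, 0.162, -0.389] R [-0.001, 0.004, 0.034]
```

apply_moves([
  {"translation": [-0.02,0.04,-0.06],"rotation": [0,0,0.01]},
  {"translation": [-0.035,0.06,-0.12],"rotation": [0,0,0.01]},
  {"translation": [-0.05,0.08,-0.18],"rotation": [0,0,0.01]},
  {"translation": [-0.06,0.11,-0.24],"rotation": [0,0,0.01]},
  {"translation": [-0.073,0.13,-0.3],"rotation": [0,0,0.01]},
  {"translation": [-0.082,0.148,-0.35],"rotation": [0,0,0.01]},
  {"translation": [-0.09,0.16,-0.387],"rotation": [0,0,0.01]},
  {"translation": [-0.091,0.161,-0.389],"rotation": [0,0,0.01]},
  {"translation": [-0.091,0.161,-0.389],"rotation": [0,0,0.01]},
  {"translation": [-0.091,0.161,-0.389],"rotation": [0,0,0.01]},
])

```text
t: 4.32
eef_pos: [0.5552, 0.2868, 0.0853]
ee_rot: [-3.14, 0.523, -1.005]
force: [0.7, 0.8, -0.3]
width: 0.0615
gripper_force: 0.0
```

apply_moves([
  {"translation": [0,0,0],"rotation": [0,0,0]},
  {"translation": [0,0,0],"rotation": [0,0,0]},
  {"translation": [0,0,0],"rotation": [0,0,0]},
  {"translation": [0,0,0],"rotation": [0,0,0]},
  {"translation": [0,0,0],"rotation": [0,0,0]},
  {"translation": [0,0,0],"rotation": [0,0,0]},
  {"translation": [0,0,0],"rotation": [0,0,0]},
  {"translation": [0,0,0],"rotation": [0,0,0]},
  {"translation": [0,0,0],"rotation": [0,0,0]},
  {"translation": [0,0,0],"rotation": [0,0,0]},
], jaw=1, newtons=20)

```text
t: 5.15
eef_pos: [0.5544, 0.287, 0.0843]
ee_rot: [-3.141, 0.524, -1.006]
force: [0.8, -1.3, 0.5]
width: 0.0159
gripper_force: 20.0
```

Run:
```python
from h import *
s=get_state();print(s['width'],s['gripper_force'],s['force'],s['eef_pos'])
cv2.imwrite('pics/w2.png',grab_frame('wrist'))
go(np.array([.56,.278,.102]),toolR(122.3,30))
```

```text
0.015898811469801693 19.998838305473328 [ 0.78837199 -1.3166918   0.54554946] [0.55438427 0.28695423 0.08432318]
t 5.2 n 1 T [0.002, -0.004, 0.006] R [-0.001, 0.0, -0.002]
```

View pics/w2.png

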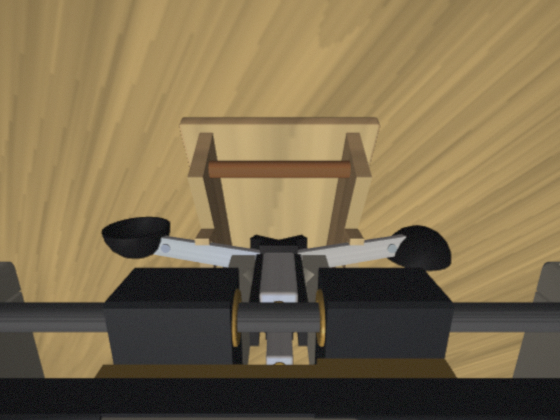

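apply_moves([
  {"translation": [0.005,-0.008,0.017],"rotation": [0,0,0]},
  {"translation": [0.015,-0.024,0.05],"rotation": [0,0,0]},
  {"translation": [0.03,-0.048,0.1],"rotation": [0,0,0]},
  {"translation": [0.05,-0.08,0.165],"rotation": [0,0,0]},
  {"translation": [0.075,-0.12,0.245],"rotation": [0,0,0]},
  {"translation": [0.1,-0.16,0.33],"rotation": [0,0,0]},
  {"translation": [0.125,-0.2,0.41],"rotation": [0,0,0]},
  {"translation": [0.15,-0.238,0.487],"rotation": [0,0,0]},
  {"translation": [0.16,-0.254,0.52],"rotation": [0,0,0]},
  {"translation": [0.16,-0.254,0.52],"rotation": [0,0,0]},
])

```text
t: 6.03
eef_pos: [0.5961, 0.2225, 0.217]
ee_rot: [-3.136, 0.522, -1.005]
force: [-0.1, 0.4, -0.0]
width: 0.0157
gripper_force: 20.0
```

Run:
```python
from h import *
s=get_state();print(s['width'],s['gripper_force'],s['force'],s['eef_pos'])
Rt=toolR(196.9);tx=Rt.apply([1,0,0]);print(tx)
go(np.array([.669,-.031,.26])-.09*tx,Rt)
```

```text
0.015735831539770172 19.99936670064926 [-0.06364237  0.43976896 -0.0297309 ] [0.59614237 0.22250697 0.21703983]
[0.95681358 0.29070219 0.        ]
t 6.03 n 3 T [-0.018, -0.373, 0.032] R [-0.127, -0.333, 0.808]
```

apply_moves([
  {"translation": [0,-0.06,0.05],"rotation": [-0.02,-0.05,0.12]},
  {"translation": [-0.01,-0.15,0.1],"rotation": [-0.05,-0.13,0.31]},
  {"translation": [-0.01,-0.25,0.1],"rotation": [-0.08,-0.22,0.53]},
  {"translation": [-0.02,-0.34,0.1],"rotation": [-0.11,-0.3,0.73]},
  {"translation": [-0.02,-0.37,0.1],"rotation": [-0.127,-0.333,0.808]},
  {"translation": [-0.02,-0.37,0.1],"rotation": [-0.127,-0.333,0.808]},
  {"translation": [-0.02,-0.37,0.1],"rotation": [-0.127,-0.333,0.808]},
  {"translation": [-0.02,-0.37,0.1],"rotation": [-0.127,-0.333,0.808]},
  {"translation": [-0.02,-0.37,0.1],"rotation": [-0.127,-0.333,0.808]},
  {"translation": [-0.02,-0.37,0.1],"rotation": [-0.127,-0.333,0.808]},
])

```text
t: 6.87
eef_pos: [0.5894, 0.1315, 0.2388]
ee_rot: [-3.06, 0.355, -0.547]
force: [-0.8, -0.2, -1.3]
width: 0.0158
gripper_force: 20.0
```

apply_moves([
  {"translation": [0,-0.06,0],"rotation": [-0.02,-0.05,0.12]},
  {"translation": [-0.01,-0.15,0],"rotation": [-0.05,-0.13,0.31]},
  {"translation": [-0.01,-0.25,0],"rotation": [-0.08,-0.22,0.53]},
  {"translation": [-0.02,-0.34,0],"rotation": [-0.11,-0.3,0.73]},
  {"translation": [-0.02,-0.37,0],"rotation": [-0.127,-0.333,0.808]},
  {"translation": [-0.02,-0.37,0],"rotation": [-0.127,-0.333,0.808]},
  {"translation": [-0.02,-0.37,0],"rotation": [-0.127,-0.333,0.808]},
  {"translation": [-0.02,-0.37,0],"rotation": [-0.127,-0.333,0.808]},
  {"translation": [-0.02,-0.37,0],"rotation": [-0.127,-0.333,0.808]},
  {"translation": [-0.02,-0.37,0],"rotation": [-0.127,-0.333,0.808]},
])

```text
t: 7.7
eef_pos: [0.5847, 0.039, 0.239]
ee_rot: [-3.065, 0.17, -0.124]
force: [-0.4, 0.0, -0.5]
width: 0.0161
gripper_force: 20.0
```

apply_moves([
  {"translation": [0,-0.06,0],"rotation": [-0.02,-0.05,0.12]},
  {"translation": [-0.01,-0.15,0],"rotation": [-0.05,-0.13,0.31]},
  {"translation": [-0.01,-0.25,0],"rotation": [-0.08,-0.22,0.53]},
  {"translation": [-0.02,-0.34,0],"rotation": [-0.11,-0.3,0.73]},
  {"translation": [-0.02,-0.37,0],"rotation": [-0.127,-0.333,0.808]},
  {"translation": [-0.02,-0.37,0],"rotation": [-0.127,-0.333,0.808]},
  {"translation": [-0.02,-0.37,0],"rotation": [-0.127,-0.333,0.808]},
  {"translation": [-0.02,-0.37,0],"rotation": [-0.127,-0.333,0.808]},
  {"translation": [-0.02,-0.37,0],"rotation": [-0.127,-0.333,0.808]},
  {"translation": [-0.02,-0.37,0],"rotation": [-0.127,-0.333,0.808]},
])

```text
t: 8.53
eef_pos: [0.5799, -0.0534, 0.239]
ee_rot: [3.138, 0.003, 0.293]
force: [-0.2, 0.9, -0.7]
width: 0.016
gripper_force: 20.0
```

Run:
```python
from h import *
s=get_state();print(s['width'],s['gripper_force'],s['force'])
Rt=toolR(196.9)
go(np.array([.669,-.031,.150]),Rt)
c=camera_model('wrist');im=grab_frame('wrist');np.save('c2.npy',c,allow_pickle=True)
cv2.imwrite('pics/w3r.png',im)
A=R.from_euler('z',16.9,degrees=True)
S=lambda p:np.array([.669,-.031,0])+A.apply(p)
for p,q in(((-.022,0,.095),(.022,0,.095)),((0,.058,.061),(0,-.058,.061))):
    for u in proj(c,[S(p),S(q)]): print(u); cv2.circle(im,tuple(map(int,u)),2,(0,255,255),-1)
cv2.imwrite('pics/w3.png',cv2.resize(im,(800,600),interpolation=cv2.INTER_CUBIC))
```

```text
0.015966935916851693 19.99905377626419 [-0.20215327  0.85990582 -0.73276441]
t 8.53 n 1 T [0.357, 0.09, -0.431] R [0.008, -0.003, 0.003]
[282.58092326 120.52082293]
[282.66845162  66.07249906]
[221.19771406  94.94886265]
[342.81610322  94.63897914]
```

View pics/w3.png

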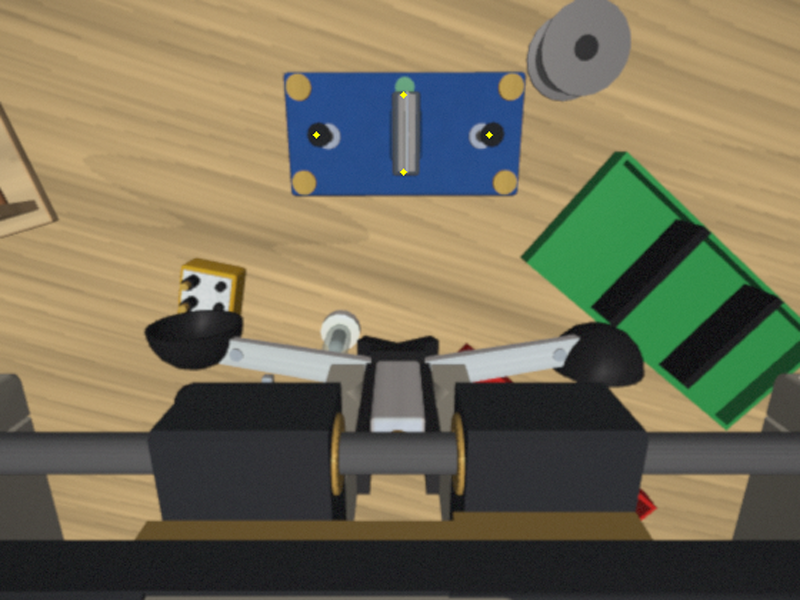

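apply_moves([
  {"translation": [0.03,0.01,0],"rotation": [0.008,0,0]},
  {"translation": [0.09,0.02,0],"rotation": [0.008,0,0]},
  {"translation": [0.18,0.04,-0.03],"rotation": [0.008,0,0]},
  {"translation": [0.27,0.06,-0.1],"rotation": [0.008,0,0]},
  {"translation": [0.33,0.08,-0.2],"rotation": [0.008,0,0]},
  {"translation": [0.357,0.086,-0.3],"rotation": [0.008,0,0]},
  {"translation": [0.357,0.086,-0.39],"rotation": [0.008,0,0]},
  {"translation": [0.357,0.086,-0.44],"rotation": [0.008,0,0]},
  {"translation": [0.357,0.086,-0.46],"rotation": [0.008,0,0]},
  {"translation": [0.357,0.086,-0.46],"rotation": [0.008,0,0]},
])

```text
t: 9.42
eef_pos: [0.6683, -0.0326, 0.1232]
ee_rot: [-3.141, 0.003, 0.294]
force: [0.0, -0.9, -0.7]
width: 0.0158
gripper_force: 20.0
```

Run:
```python
from h import *
s=get_state();print(s['width'],s['gripper_force'],s['force'])
go(np.array([.669,-.032,.127]),toolR(196.9))
c=camera_model('wrist');cv2.imwrite('pics/w4.png',cv2.resize(grab_frame('wrist'),(800,600),interpolation=cv2.INTER_CUBIC))
```

```text
0.01582500090961859 19.999143183231354 [ 0.03479899 -0.91001527 -0.69424823]
t 9.42 n 1 T [0.003, 0.002, -0.06] R [0.001, -0.006, 0.003]
```

View pics/w4.png

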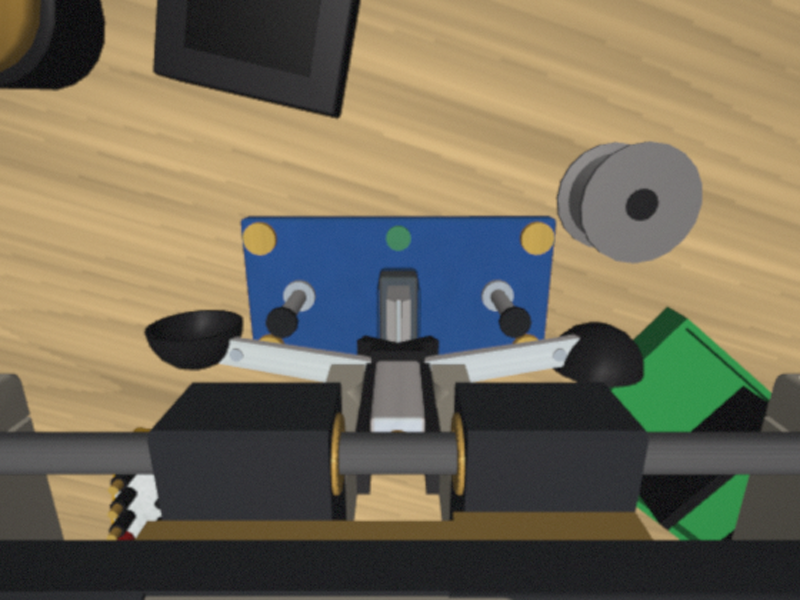

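apply_moves([
  {"translation": [0.003,0.001,-0.01],"rotation": [0,0,0]},
  {"translation": [0.003,0.001,-0.02],"rotation": [0,0,0]},
  {"translation": [0.003,0.001,-0.03],"rotation": [0,0,0]},
  {"translation": [0.003,0.001,-0.04],"rotation": [0,0,0]},
  {"translation": [0.003,0.001,-0.048],"rotation": [0,0,0]},
  {"translation": [0.003,0.001,-0.054],"rotation": [0,0,0]},
  {"translation": [0.003,0.001,-0.058],"rotation": [0,0,0]},
  {"translation": [0.003,0.001,-0.06],"rotation": [0,0,0]},
  {"translation": [0.003,0.001,-0.06],"rotation": [0,0,0]},
  {"translation": [0.003,0.001,-0.06],"rotation": [0,0,0]},
])

```text
t: 10.3
eef_pos: [0.6695, -0.0323, 0.1093]
ee_rot: [3.142, 0.001, 0.294]
force: [-0.6, 0.4, 0.8]
width: 0.0155
gripper_force: 20.0
```

apply_moves([
  {"translation": [0,0,-0.001],"rotation": [0,0,0]},
  {"translation": [0,0,-0.001],"rotation": [0,0,0]},
  {"translation": [0,0,-0.002],"rotation": [0,0,0]},
  {"translation": [0,0,-0.002],"rotation": [0,0,0]},
  {"translation": [0,0,-0.003],"rotation": [0,0,0]},
  {"translation": [0,0,-0.003],"rotation": [0,0,0]},
  {"translation": [0,0,-0.004],"rotation": [0,0,0]},
  {"translation": [0,0,-0.004],"rotation": [0,0,0]},
  {"translation": [0,0,-0.004],"rotation": [0,0,0]},
  {"translation": [0,0,-0.004],"rotation": [0,0,0]},
])

```text
t: 11.13
eef_pos: [0.6694, -0.0323, 0.1083]
ee_rot: [-3.142, 0.001, 0.294]
force: [0.2, -0.3, -0.1]
width: 0.0158
gripper_force: 20.0
```

apply_moves([
  {"translation": [0,0,-0.001],"rotation": [0,0,0]},
  {"translation": [0,0,-0.002],"rotation": [0,0,0]},
  {"translation": [0,0,-0.003],"rotation": [0,0,0]},
  {"translation": [0,0,-0.004],"rotation": [0,0,0]},
  {"translation": [0,0,-0.005],"rotation": [0,0,0]},
  {"translation": [0,0,-0.006],"rotation": [0,0,0]},
  {"translation": [0,0,-0.006],"rotation": [0,0,0]},
  {"translation": [0,0,-0.006],"rotation": [0,0,0]},
  {"translation": [0,0,-0.006],"rotation": [0,0,0]},
  {"translation": [0,0,-0.006],"rotation": [0,0,0]},
])

```text
t: 11.97
eef_pos: [0.6694, -0.0323, 0.1068]
ee_rot: [-3.142, 0.001, 0.294]
force: [0.2, -1.0, -0.6]
width: 0.0154
gripper_force: 20.0
```

apply_moves([
  {"translation": [0,0,-0.001],"rotation": [0,0,0]},
  {"translation": [0,0,-0.002],"rotation": [0,0,0]},
  {"translation": [0,0,-0.003],"rotation": [0,0,0]},
  {"translation": [0,0,-0.004],"rotation": [0,0,0]},
  {"translation": [0,0,-0.004],"rotation": [0,0,0]},
  {"translation": [0,0,-0.004],"rotation": [0,0,0]},
  {"translation": [0,0,-0.004],"rotation": [0,0,0]},
  {"translation": [0,0,-0.004],"rotation": [0,0,0]},
  {"translation": [0,0,-0.004],"rotation": [0,0,0]},
  {"translation": [0,0,-0.004],"rotation": [0,0,0]},
])

```text
t: 12.8
eef_pos: [0.6696, -0.0324, 0.106]
ee_rot: [3.141, 0.0, 0.294]
force: [0.7, -2.4, 1.0]
width: 0.0158
gripper_force: 20.0
```

apply_moves([
  {"translation": [0,0,0],"rotation": [0,0,0]},
  {"translation": [0,0,0],"rotation": [0,0,0]},
  {"translation": [0,0,0],"rotation": [0,0,0]},
  {"translation": [0,0,0],"rotation": [0,0,0]},
  {"translation": [0,0,0],"rotation": [0,0,0]},
  {"translation": [0,0,0],"rotation": [0,0,0]},
  {"translation": [0,0,0],"rotation": [0,0,0]},
  {"translation": [0,0,0],"rotation": [0,0,0]},
  {"translation": [0,0,0],"rotation": [0,0,0]},
  {"translation": [0,0,0],"rotation": [0,0,0]},
], jaw=-0.2)

```text
t: 13.63
eef_pos: [0.6694, -0.0323, 0.1058]
ee_rot: [-3.142, 0.001, 0.294]
force: [-0.6, 0.2, 0.9]
width: 0.0526
gripper_force: 0.0
```

apply_moves([
  {"translation": [0,0,0],"rotation": [0,0,0]},
  {"translation": [0,0,0],"rotation": [0,0,0]},
  {"translation": [0,0,0],"rotation": [0,0,0]},
  {"translation": [0,0,0],"rotation": [0,0,0]},
  {"translation": [0,0,0],"rotation": [0,0,0]},
  {"translation": [0,0,0],"rotation": [0,0,0]},
  {"translation": [0,0,0],"rotation": [0,0,0]},
  {"translation": [0,0,0],"rotation": [0,0,0]},
  {"translation": [0,0,0],"rotation": [0,0,0]},
  {"translation": [0,0,0],"rotation": [0,0,0]},
])

```text
t: 14.47
eef_pos: [0.6694, -0.0323, 0.1058]
ee_rot: [-3.142, 0.001, 0.294]
force: [-0.0, -0.4, 0.2]
width: 0.0525
gripper_force: 0.0
```

Run:
```python
from h import *
s=get_state();print(s['width'],s['gripper_force'],s['force'])
go(np.array([.669,-.032,.127]),toolR(196.9))
a=grab_frame('wrist');b=grab_frame('scene')
cv2.imwrite('pics/w5.png',a);cv2.imwrite('pics/s5.png',b)
w=b[200:340,220:360]
o=np.hstack([cv2.resize(a,(560,420)),np.zeros((420,240,3),np.uint8)]);o[:240,560:]=cv2.resize(w,(240,240),interpolation=cv2.INTER_CUBIC)
cv2.imwrite('pics/m5.png',o)
```

```text
0.052478139884769306 0.0 [-0.04097221 -0.44850151  0.2078977 ]
t 14.47 n 1 T [-0.002, 0.001, 0.01] R [0.0, -0.002, 0.003]
```

View pics/m5.png

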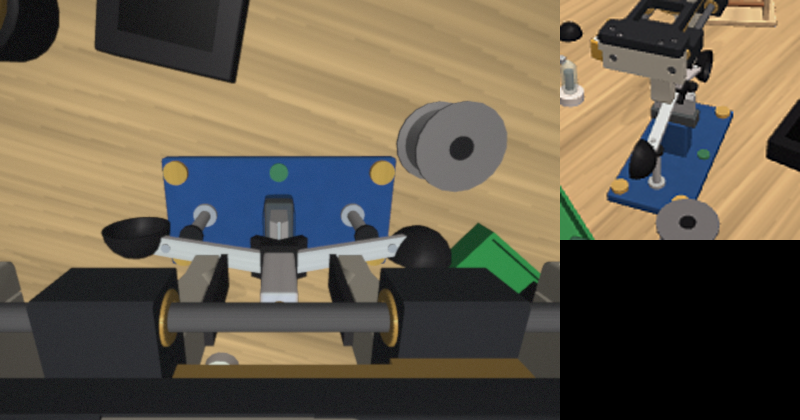

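Compared with the gripped view, the cups have not moved: left at (135,237), right at (423,246). The boss stays centred at (279,298) with the fingers clear, so this arm is level and good. I regrip it and take it to the green tray.

apply_moves([
  {"translation": [0,0,0],"rotation": [0,0,0]},
  {"translation": [0,0,0],"rotation": [0,0,0]},
  {"translation": [0,0,0],"rotation": [0,0,0]},
  {"translation": [0,0,0],"rotation": [0,0,0]},
  {"translation": [0,0,0],"rotation": [0,0,0]},
  {"translation": [0,0,0],"rotation": [0,0,0]},
  {"translation": [0,0,0],"rotation": [0,0,0]},
  {"translation": [0,0,0],"rotation": [0,0,0]},
  {"translation": [0,0,0],"rotation": [0,0,0]},
  {"translation": [0,0,0],"rotation": [0,0,0]},
], jaw=1)

```text
t: 15.4
eef_pos: [0.6695, -0.0323, 0.1059]
ee_rot: [3.142, 0.001, 0.294]
force: [0.7, -0.5, 0.6]
width: 0.0159
gripper_force: 20.0
```

apply_moves([
  {"translation": [0,0,0.02],"rotation": [0,0,0]},
  {"translation": [0,0,0.06],"rotation": [0,0,0]},
  {"translation": [0,0,0.12],"rotation": [0,0,0]},
  {"translation": [0,0,0.2],"rotation": [0,0,0]},
  {"translation": [0,0,0.27],"rotation": [0,0,0]},
  {"translation": [0,0,0.34],"rotation": [0,0,0]},
  {"translation": [0,0,0.4],"rotation": [0,0,0]},
  {"translation": [0,0,0.4],"rotation": [0,0,0]},
  {"translation": [0,0,0.4],"rotation": [0,0,0]},
  {"translation": [0,0,0.4],"rotation": [0,0,0]},
])

```text
t: 16.23
eef_pos: [0.669, -0.0322, 0.2055]
ee_rot: [-3.141, 0.001, 0.293]
force: [-0.4, 0.0, -1.6]
width: 0.016
gripper_force: 20.0
```

Run:
```python
from h import *
s=get_state();print(s['width'],s['gripper_force'],s['force'])
cv2.imwrite('pics/w6.png',grab_frame('wrist'))
go(np.array([.608,-.2895,.19]),toolR(158))
```

```text
0.015978761684238313 19.99949276447296 [-0.35620888  0.03610354 -1.62587456]
t 16.28 n 2 T [-0.122, -0.515, -0.068] R [-0.001, -0.002, -0.647]
```

apply_moves([
  {"translation": [-0.01,-0.06,0],"rotation": [0,0,-0.07]},
  {"translation": [-0.03,-0.16,0],"rotation": [0,0,-0.2]},
  {"translation": [-0.06,-0.29,0],"rotation": [0,0,-0.36]},
  {"translation": [-0.1,-0.42,0],"rotation": [0,0,-0.52]},
  {"translation": [-0.12,-0.515,0],"rotation": [0,0,-0.647]},
  {"translation": [-0.13,-0.58,0],"rotation": [0,0,-0.76]},
  {"translation": [-0.16,-0.71,0],"rotation": [0,0,-0.92]},
  {"translation": [-0.19,-0.83,0],"rotation": [0,0,-1]},
  {"translation": [-0.21,-0.91,0],"rotation": [0,0,-1]},
  {"translation": [-0.22,-0.94,0],"rotation": [0,0,-1]},
])

```text
t: 17.12
eef_pos: [0.6127, -0.2704, 0.2047]
ee_rot: [3.141, 0.003, -0.234]
force: [-0.3, 0.7, -0.5]
width: 0.0155
gripper_force: 20.0
```

apply_moves([
  {"translation": [-0.01,-0.03,0],"rotation": [0,0,-0.1]},
  {"translation": [-0.02,-0.06,0],"rotation": [0,0,-0.2]},
  {"translation": [-0.024,-0.09,-0.03],"rotation": [0,0,-0.294]},
  {"translation": [-0.024,-0.09,-0.08],"rotation": [0,0,-0.294]},
  {"translation": [-0.024,-0.09,-0.136],"rotation": [0,0,-0.294]},
  {"translation": [-0.024,-0.09,-0.136],"rotation": [0,0,-0.294]},
  {"translation": [-0.024,-0.09,-0.136],"rotation": [0,0,-0.294]},
  {"translation": [-0.024,-0.09,-0.136],"rotation": [0,0,-0.294]},
  {"translation": [-0.024,-0.09,-0.136],"rotation": [0,0,-0.294]},
  {"translation": [-0.024,-0.09,-0.136],"rotation": [0,0,-0.294]},
])

```text
t: 17.95
eef_pos: [0.6089, -0.2898, 0.1727]
ee_rot: [-3.141, -0.0, -0.384]
force: [0.2, -0.6, -1.2]
width: 0.0161
gripper_force: 20.0
```

Run:
```python
from h import *
s=get_state();print(s['width'],s['gripper_force'],s['force'])
go(np.array([.608,-.2895,.086]),toolR(158))
```

```text
0.01607051254624115 19.999534785747528 [ 0.19096461 -0.63097193 -1.22862793]
t 17.95 n 1 T [-0.004, 0.001, -0.422] R [0.0, 0.001, -0.0]
```

apply_moves([
  {"translation": [-0.003,0.001,-0.04],"rotation": [0,0,0]},
  {"translation": [-0.003,0.001,-0.11],"rotation": [0,0,0]},
  {"translation": [-0.003,0.001,-0.19],"rotation": [0,0,0]},
  {"translation": [-0.003,0.001,-0.27],"rotation": [0,0,0]},
  {"translation": [-0.003,0.001,-0.33],"rotation": [0,0,0]},
  {"translation": [-0.003,0.001,-0.37],"rotation": [0,0,0]},
  {"translation": [-0.003,0.001,-0.395],"rotation": [0,0,0]},
  {"translation": [-0.003,0.001,-0.41],"rotation": [0,0,0]},
  {"translation": [-0.003,0.001,-0.418],"rotation": [0,0,0]},
  {"translation": [-0.003,0.001,-0.418],"rotation": [0,0,0]},
])

```text
t: 18.78
eef_pos: [0.608, -0.2896, 0.0676]
ee_rot: [-3.141, 0.0, -0.384]
force: [-0.1, -0.8, -0.8]
width: 0.0161
gripper_force: 20.0
```

apply_moves([
  {"translation": [0,0,-0.001],"rotation": [0,0,0]},
  {"translation": [0,0,-0.002],"rotation": [0,0,0]},
  {"translation": [0,0,-0.003],"rotation": [0,0,0]},
  {"translation": [0,0,-0.004],"rotation": [0,0,0]},
  {"translation": [0,0,-0.005],"rotation": [0,0,0]},
  {"translation": [0,0,-0.006],"rotation": [0,0,0]},
  {"translation": [0,0,-0.007],"rotation": [0,0,0]},
  {"translation": [0,0,-0.007],"rotation": [0,0,0]},
  {"translation": [0,0,-0.007],"rotation": [0,0,0]},
  {"translation": [0,0,-0.007],"rotation": [0,0,0]},
])

```text
t: 19.62
eef_pos: [0.6077, -0.2895, 0.0656]
ee_rot: [-3.142, 0.001, -0.384]
force: [0.3, -0.1, 1.1]
width: 0.0159
gripper_force: 20.0
```

apply_moves([
  {"translation": [0,0,0],"rotation": [0,0,0]},
  {"translation": [0,0,0],"rotation": [0,0,0]},
  {"translation": [0,0,0],"rotation": [0,0,0]},
  {"translation": [0,0,0],"rotation": [0,0,0]},
  {"translation": [0,0,0],"rotation": [0,0,0]},
  {"translation": [0,0,0],"rotation": [0,0,0]},
  {"translation": [0,0,0],"rotation": [0,0,0]},
  {"translation": [0,0,0],"rotation": [0,0,0]},
  {"translation": [0,0,0],"rotation": [0,0,0]},
  {"translation": [0,0,0],"rotation": [0,0,0]},
], jaw=-0.3)

```text
t: 20.45
eef_pos: [0.6077, -0.2895, 0.0656]
ee_rot: [-3.142, 0.001, -0.384]
force: [-0.5, 1.6, 0.3]
width: 0.0565
gripper_force: 0.0
```

apply_moves([
  {"translation": [0,0,0.04],"rotation": [0,0,0]},
  {"translation": [0,0,0.12],"rotation": [0,0,0]},
  {"translation": [0,0,0.24],"rotation": [0,0,0]},
  {"translation": [0,0,0.38],"rotation": [0,0,0]},
  {"translation": [0,0,0.52],"rotation": [0,0,0]},
  {"translation": [0,0,0.62],"rotation": [0,0,0]},
  {"translation": [0,0,0.62],"rotation": [0,0,0]},
  {"translation": [0,0,0.62],"rotation": [0,0,0]},
  {"translation": [0,0,0.62],"rotation": [0,0,0]},
  {"translation": [0,0,0.62],"rotation": [0,0,0]},
])

```text
t: 21.28
eef_pos: [0.607, -0.2893, 0.2196]
ee_rot: [3.142, 0.003, -0.384]
force: [0.5, 0.3, 0.1]
width: 0.057
gripper_force: 0.0
```

Run:
```python
from h import *
s=get_state();print(s['width'],s['eef_pos'])
Rt=toolR(122.3,30);z=-Rt.apply([0,0,1])
B=np.array([.5192,.3425,.102]);print(z)
go(B+.1*z,Rt)
cv2.imwrite('pics/w7.png',grab_frame('wrist'));cv2.imwrite('pics/s7.png',grab_frame('scene'))
```

```text
0.05699487938027905 [ 0.60700877 -0.28926934  0.21962949]
[ 0.26717617 -0.42263092  0.8660254 ]
t 21.28 n 3 T [-0.088, 0.797, -0.063] R [0.216, 0.259, -0.387]
```

apply_moves([
  {"translation": [-0.02,0.13,0],"rotation": [0.03,0.04,-0.06]},
  {"translation": [-0.04,0.29,0],"rotation": [0.08,0.09,-0.14]},
  {"translation": [-0.06,0.45,0],"rotation": [0.12,0.14,-0.22]},
  {"translation": [-0.07,0.61,0],"rotation": [0.16,0.2,-0.3]},
  {"translation": [-0.088,0.75,0],"rotation": [0.2,0.24,-0.36]},
  {"translation": [-0.088,0.797,0],"rotation": [0.216,0.26,-0.387]},
  {"translation": [-0.088,0.797,0],"rotation": [0.216,0.26,-0.387]},
  {"translation": [-0.088,0.797,0],"rotation": [0.216,0.26,-0.387]},
  {"translation": [-0.088,0.797,0],"rotation": [0.216,0.26,-0.387]},
  {"translation": [-0.088,0.797,0],"rotation": [0.216,0.26,-0.387]},
])

```text
t: 22.22
eef_pos: [0.5855, -0.0913, 0.2203]
ee_rot: [-3.105, 0.174, -0.585]
force: [-0.4, 0.0, 0.8]
width: 0.0568
gripper_force: 0.0
```

apply_moves([
  {"translation": [-0.02,0.13,0],"rotation": [0.03,0.04,-0.06]},
  {"translation": [-0.04,0.29,0],"rotation": [0.08,0.09,-0.14]},
  {"translation": [-0.06,0.45,0],"rotation": [0.12,0.14,-0.22]},
  {"translation": [-0.07,0.61,0],"rotation": [0.16,0.2,-0.3]},
  {"translation": [-0.088,0.75,0],"rotation": [0.2,0.24,-0.36]},
  {"translation": [-0.088,0.797,0],"rotation": [0.216,0.26,-0.387]},
  {"translation": [-0.088,0.797,0],"rotation": [0.216,0.26,-0.387]},
  {"translation": [-0.088,0.797,0],"rotation": [0.216,0.26,-0.387]},
  {"translation": [-0.088,0.797,0],"rotation": [0.216,0.26,-0.387]},
  {"translation": [-0.088,0.797,0],"rotation": [0.216,0.26,-0.387]},
])

```text
t: 23.05
eef_pos: [0.5638, 0.1076, 0.2205]
ee_rot: [-3.104, 0.35, -0.788]
force: [-0.1, 0.5, 0.3]
width: 0.0572
gripper_force: 0.0
```

apply_moves([
  {"translation": [-0.02,0.13,0],"rotation": [0.03,0.04,-0.06]},
  {"translation": [-0.04,0.29,0],"rotation": [0.08,0.09,-0.14]},
  {"translation": [-0.06,0.45,0],"rotation": [0.12,0.14,-0.22]},
  {"translation": [-0.07,0.61,0],"rotation": [0.16,0.2,-0.3]},
  {"translation": [-0.088,0.75,-0.05],"rotation": [0.2,0.24,-0.36]},
  {"translation": [-0.088,0.797,-0.12],"rotation": [0.216,0.26,-0.387]},
  {"translation": [-0.088,0.797,-0.16],"rotation": [0.216,0.26,-0.387]},
  {"translation": [-0.088,0.797,-0.16],"rotation": [0.216,0.26,-0.387]},
  {"translation": [-0.088,0.797,-0.16],"rotation": [0.216,0.26,-0.387]},
  {"translation": [-0.088,0.797,-0.16],"rotation": [0.216,0.26,-0.387]},
])

```text
t: 23.88
eef_pos: [0.5425, 0.307, 0.1814]
ee_rot: [-3.141, 0.522, -1.007]
force: [0.3, -0.1, 0.9]
width: 0.057
gripper_force: 0.0
```

Run:
```python
from h import *
s=get_state();print(s['width'],s['eef_pos'])
Rt=toolR(122.3,30);z=-Rt.apply([0,0,1]);x,y=-Rt.apply([1,0,0]),Rt.apply([0,1,0])
B=np.array([.5192,.3425,.102])
go(B+.0015*z,Rt)
c=camera_model('wrist');im=grab_frame('wrist');np.save('c8.npy',c,allow_pickle=True);cv2.imwrite('pics/w8.png',im)
q=proj(c,[B+16e-3*z+8e-3*(a*x+b*y) for a,b in((1,1),(1,-1),(-1,-1),(-1,1))]);print(q.round().tolist())
cv2.polylines(im,[q.round().astype(int)],True,(0,0,255),1)
t=grab_frame('top');cv2.imwrite('pics/t8.png',t)
u,v=q.mean(0).astype(int)
o=np.zeros((400,800,3),np.uint8)
u0,v0=max(u-100,0),max(v-100,0)
cr=im[v0:v0+200,u0:u0+200];cr=cv2.resize(cr,None,fx=2,fy=2,interpolation=cv2.INTER_CUBIC);o[:cr.shape[0],:cr.shape[1]]=cr
cr=cv2.resize(t[160:260,340:470],None,fx=3,fy=3,interpolation=cv2.INTER_CUBIC);o[:300,410:800]=cr
cv2.imwrite('pics/m8.png',o);print(u0,v0)
```

```text
0.05701714754465271 [0.54252936 0.30698814 0.18143216]
t 23.88 n 1 T [-0.112, 0.171, -0.378] R [0.002, 0.002, -0.001]
[[291.0, 228.0], [270.0, 228.0], [269.0, 208.0], [291.0, 208.0]]
180 117
```

View pics/m8.png

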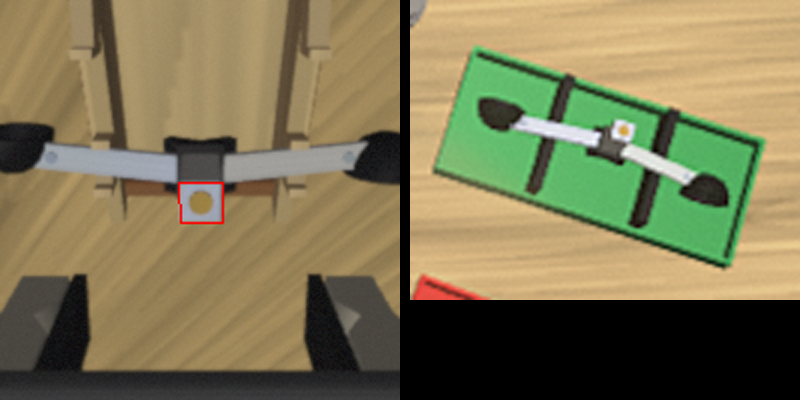

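The second boss's top face matches the predicted square at about (280,218). The first arm lies correctly across the bars of the green tray. I go in for the second arm.

apply_moves([
  {"translation": [-0.022,0.03,-0.06],"rotation": [0,0,0]},
  {"translation": [-0.04,0.06,-0.12],"rotation": [0,0,0]},
  {"translation": [-0.057,0.085,-0.18],"rotation": [0,0,0]},
  {"translation": [-0.073,0.112,-0.24],"rotation": [0,0,0]},
  {"translation": [-0.09,0.138,-0.3],"rotation": [0,0,0]},
  {"translation": [-0.104,0.16,-0.35],"rotation": [0,0,0]},
  {"translation": [-0.112,0.171,-0.376],"rotation": [0,0,0]},
  {"translation": [-0.112,0.171,-0.376],"rotation": [0,0,0]},
  {"translation": [-0.112,0.171,-0.376],"rotation": [0,0,0]},
  {"translation": [-0.112,0.171,-0.376],"rotation": [0,0,0]},
])

```text
t: 24.82
eef_pos: [0.5145, 0.3509, 0.0875]
ee_rot: [-3.141, 0.523, -1.006]
force: [-0.5, -0.1, 0.0]
width: 0.0569
gripper_force: 0.0
```

apply_moves([
  {"translation": [0,0,0],"rotation": [0,0,0]},
  {"translation": [0,0,0],"rotation": [0,0,0]},
  {"translation": [0,0,0],"rotation": [0,0,0]},
  {"translation": [0,0,0],"rotation": [0,0,0]},
  {"translation": [0,0,0],"rotation": [0,0,0]},
  {"translation": [0,0,0],"rotation": [0,0,0]},
  {"translation": [0,0,0],"rotation": [0,0,0]},
  {"translation": [0,0,0],"rotation": [0,0,0]},
  {"translation": [0,0,0],"rotation": [0,0,0]},
  {"translation": [0,0,0],"rotation": [0,0,0]},
], jaw=1, newtons=25)

```text
t: 25.65
eef_pos: [0.5137, 0.351, 0.0866]
ee_rot: [3.141, 0.523, -1.007]
force: [-0.8, -0.5, 0.9]
width: 0.0158
gripper_force: 25.0
```

apply_moves([
  {"translation": [0.005,-0.008,0.017],"rotation": [0,0,0]},
  {"translation": [0.015,-0.024,0.05],"rotation": [0,0,0]},
  {"translation": [0.03,-0.048,0.1],"rotation": [0,0,0]},
  {"translation": [0.05,-0.08,0.165],"rotation": [0,0,0]},
  {"translation": [0.075,-0.12,0.245],"rotation": [0,0,0]},
  {"translation": [0.1,-0.16,0.33],"rotation": [0,0,0]},
  {"translation": [0.125,-0.2,0.41],"rotation": [0,0,0]},
  {"translation": [0.15,-0.238,0.487],"rotation": [0,0,0]},
  {"translation": [0.16,-0.254,0.52],"rotation": [0,0,0]},
  {"translation": [0.16,-0.254,0.52],"rotation": [0,0,0]},
])

```text
t: 26.48
eef_pos: [0.5556, 0.2865, 0.2198]
ee_rot: [-3.137, 0.522, -1.005]
force: [-0.6, 0.5, -1.3]
width: 0.0161
gripper_force: 25.0
```

Run:
```python
from h import *
s=get_state();print(s['width'],s['gripper_force'],s['force'],s['eef_pos'])
go(np.array([.669,-.032,.23]),toolR(196.9))
```

```text
0.016099363535567734 24.99987781047821 [-0.62094197  0.51827737 -1.28318966] [0.55559043 0.28651677 0.21981825]
t 26.48 n 3 T [0.151, -0.425, -0.011] R [-0.127, -0.333, 0.808]
```

apply_moves([
  {"translation": [0.02,-0.06,0.03],"rotation": [-0.02,-0.05,0.12]},
  {"translation": [0.05,-0.16,0.06],"rotation": [-0.05,-0.13,0.31]},
  {"translation": [0.1,-0.28,0.1],"rotation": [-0.08,-0.22,0.53]},
  {"translation": [0.14,-0.38,0.1],"rotation": [-0.11,-0.3,0.73]},
  {"translation": [0.15,-0.425,0.1],"rotation": [-0.127,-0.333,0.808]},
  {"translation": [0.15,-0.425,0.1],"rotation": [-0.127,-0.333,0.808]},
  {"translation": [0.15,-0.425,0.1],"rotation": [-0.127,-0.333,0.808]},
  {"translation": [0.15,-0.425,0.1],"rotation": [-0.127,-0.333,0.808]},
  {"translation": [0.15,-0.425,0.1],"rotation": [-0.127,-0.333,0.808]},
  {"translation": [0.15,-0.425,0.1],"rotation": [-0.127,-0.333,0.808]},
])

```text
t: 27.32
eef_pos: [0.5908, 0.1819, 0.2413]
ee_rot: [-3.061, 0.354, -0.548]
force: [-0.6, -0.3, -0.5]
width: 0.0159
gripper_force: 25.0
```

apply_moves([
  {"translation": [0.02,-0.06,0],"rotation": [-0.02,-0.05,0.12]},
  {"translation": [0.05,-0.16,0],"rotation": [-0.05,-0.13,0.31]},
  {"translation": [0.1,-0.28,0],"rotation": [-0.08,-0.22,0.53]},
  {"translation": [0.14,-0.38,0],"rotation": [-0.11,-0.3,0.73]},
  {"translation": [0.15,-0.425,0],"rotation": [-0.127,-0.333,0.808]},
  {"translation": [0.15,-0.425,0],"rotation": [-0.127,-0.333,0.808]},
  {"translation": [0.15,-0.425,0],"rotation": [-0.127,-0.333,0.808]},
  {"translation": [0.15,-0.425,0],"rotation": [-0.127,-0.333,0.808]},
  {"translation": [0.15,-0.425,0],"rotation": [-0.127,-0.333,0.808]},
  {"translation": [0.15,-0.425,0],"rotation": [-0.127,-0.333,0.808]},
])

```text
t: 28.15
eef_pos: [0.6286, 0.0757, 0.2415]
ee_rot: [-3.066, 0.169, -0.125]
force: [0.6, -0.6, -1.6]
width: 0.0156
gripper_force: 25.0
```

apply_moves([
  {"translation": [0.02,-0.06,0],"rotation": [-0.02,-0.05,0.12]},
  {"translation": [0.05,-0.16,0],"rotation": [-0.05,-0.13,0.31]},
  {"translation": [0.1,-0.28,0],"rotation": [-0.08,-0.22,0.53]},
  {"translation": [0.14,-0.38,0],"rotation": [-0.11,-0.3,0.73]},
  {"translation": [0.15,-0.425,-0.04],"rotation": [-0.127,-0.333,0.808]},
  {"translation": [0.15,-0.425,-0.1],"rotation": [-0.127,-0.333,0.808]},
  {"translation": [0.15,-0.425,-0.1],"rotation": [-0.127,-0.333,0.808]},
  {"translation": [0.15,-0.425,-0.1],"rotation": [-0.127,-0.333,0.808]},
  {"translation": [0.15,-0.425,-0.1],"rotation": [-0.127,-0.333,0.808]},
  {"translation": [0.15,-0.425,-0.1],"rotation": [-0.127,-0.333,0.808]},
])

```text
t: 28.98
eef_pos: [0.6668, -0.0307, 0.2175]
ee_rot: [3.136, 0.0, 0.293]
force: [0.3, 0.4, -1.1]
width: 0.0159
gripper_force: 25.0
```

Run:
```python
from h import *
s=get_state();print(s['width'],s['gripper_force'],s['force'],s['eef_pos'])
go(np.array([.6692,-.0322,.1285]),toolR(196.9))
```

```text
0.01589045556661999 24.99980628490448 [ 0.27846045  0.44743734 -1.11244908] [ 0.66679961 -0.03067957  0.21750786]
t 28.98 n 1 T [0.01, -0.006, -0.431] R [0.01, 0.002, 0.003]
```

apply_moves([
  {"translation": [0.01,-0.006,-0.04],"rotation": [0.01,0.002,0.003]},
  {"translation": [0.01,-0.006,-0.1],"rotation": [0.01,0.002,0.003]},
  {"translation": [0.01,-0.006,-0.18],"rotation": [0.01,0.002,0.003]},
  {"translation": [0.01,-0.006,-0.26],"rotation": [0.01,0.002,0.003]},
  {"translation": [0.01,-0.006,-0.33],"rotation": [0.01,0.002,0.003]},
  {"translation": [0.01,-0.006,-0.37],"rotation": [0.01,0.002,0.003]},
  {"translation": [0.01,-0.006,-0.4],"rotation": [0.01,0.002,0.003]},
  {"translation": [0.01,-0.006,-0.415],"rotation": [0.01,0.002,0.003]},
  {"translation": [0.01,-0.006,-0.42],"rotation": [0.01,0.002,0.003]},
  {"translation": [0.01,-0.006,-0.42],"rotation": [0.01,0.002,0.003]},
])

```text
t: 29.82
eef_pos: [0.6691, -0.0327, 0.112]
ee_rot: [-3.142, 0.0, 0.295]
force: [0.4, -0.1, -0.3]
width: 0.0161
gripper_force: 25.0
```

Run:
```python
from h import *
s=get_state();print(s['width'],s['gripper_force'],s['force'],s['eef_pos'])
go(np.array([.6692,-.0322,.1275]),toolR(196.9))
a=cv2.imread('pics/w4.png');a=cv2.resize(a,(560,420));b=grab_frame('wrist');cv2.imwrite('pics/w9.png',b)
# positions of dark cups
for im in(a,b):
    g=cv2.cvtColor(im,cv2.COLOR_BGR2GRAY)
    for sl in((90,175),(385,450)):
        m=np.zeros(g.shape,bool);m[210:272,sl[0]:sl[1]]=1
        v,u=np.nonzero((g<45)&m);print(u.mean().round(1),v.mean().round(1),len(u))
```

```text
0.016129762914223147 24.999874234199524 [ 0.36789498 -0.10730896 -0.33455986] [ 0.66911506 -0.03273115  0.1120264 ]
t 29.82 n 1 T [0.0, 0.002, -0.013] R [0.0, -0.001, 0.0]
135.9 239.3 1906
420.7 249.5 1788
137.2 237.0 1870
420.0 246.9 1737
```

apply_moves([
  {"translation": [0,0.002,-0.002],"rotation": [0,0,0]},
  {"translation": [0,0.002,-0.004],"rotation": [0,0,0]},
  {"translation": [0,0.002,-0.006],"rotation": [0,0,0]},
  {"translation": [0,0.002,-0.008],"rotation": [0,0,0]},
  {"translation": [0,0.002,-0.01],"rotation": [0,0,0]},
  {"translation": [0,0.002,-0.012],"rotation": [0,0,0]},
  {"translation": [0,0.002,-0.014],"rotation": [0,0,0]},
  {"translation": [0,0.002,-0.015],"rotation": [0,0,0]},
  {"translation": [0,0.002,-0.015],"rotation": [0,0,0]},
  {"translation": [0,0.002,-0.015],"rotation": [0,0,0]},
])

```text
t: 30.7
eef_pos: [0.669, -0.0325, 0.1081]
ee_rot: [3.141, 0.0, 0.295]
force: [1.0, -1.3, 1.7]
width: 0.0161
gripper_force: 25.0
```

apply_moves([
  {"translation": [0,0,0],"rotation": [0,0,0]},
  {"translation": [0,0,0],"rotation": [0,0,0]},
  {"translation": [0,0,0],"rotation": [0,0,0]},
  {"translation": [0,0,0],"rotation": [0,0,0]},
  {"translation": [0,0,0],"rotation": [0,0,0]},
  {"translation": [0,0,0],"rotation": [0,0,0]},
  {"translation": [0,0,0],"rotation": [0,0,0]},
  {"translation": [0,0,0],"rotation": [0,0,0]},
  {"translation": [0,0,0],"rotation": [0,0,0]},
  {"translation": [0,0,0],"rotation": [0,0,0]},
], jaw=-0.2)

```text
t: 31.53
eef_pos: [0.6687, -0.0323, 0.1078]
ee_rot: [-3.141, 0.001, 0.295]
force: [0.0, 0.6, -0.1]
width: 0.0525
gripper_force: 0.0
```

apply_moves([
  {"translation": [0,0,0],"rotation": [0,0,0]},
  {"translation": [0,0,0],"rotation": [0,0,0]},
  {"translation": [0,0,0],"rotation": [0,0,0]},
  {"translation": [0,0,0],"rotation": [0,0,0]},
  {"translation": [0,0,0],"rotation": [0,0,0]},
  {"translation": [0,0,0],"rotation": [0,0,0]},
  {"translation": [0,0,0],"rotation": [0,0,0]},
  {"translation": [0,0,0],"rotation": [0,0,0]},
  {"translation": [0,0,0],"rotation": [0,0,0]},
  {"translation": [0,0,0],"rotation": [0,0,0]},
])

```text
t: 32.37
eef_pos: [0.6687, -0.0323, 0.1078]
ee_rot: [-3.141, 0.001, 0.295]
force: [-0.0, 0.6, -0.1]
width: 0.0528
gripper_force: 0.0
```

Run:
```python
from h import *
s=get_state();print(s['t'],s['width'],s['gripper_force'],s['force'],s['eef_pos'])
b=grab_frame('wrist');cv2.imwrite('pics/w10.png',b)
for im in(cv2.imread('pics/w5.png'),b):
    g=cv2.cvtColor(im,cv2.COLOR_BGR2GRAY)
    for sl in((90,175),(385,460)):
        m=np.zeros(g.shape,bool);m[200:266,sl[0]:sl[1]]=1
        v,u=np.nonzero((g<45)&m);print(u.mean().round(1),v.mean().round(1),len(u))
```

```text
32.3667 0.05279403793724781 0.0 [-0.01887264  0.59706479 -0.1021603 ] [ 0.6686536  -0.03227734  0.10780065]
135.2 237.0 1839
422.4 246.8 1611
125.1 241.5 2058
410.3 237.9 1385
```

The cup blobs moved by (-10,+5) and (-12,-9) px after release, so this arm tipped. I regrip it, which squares it up in the pads, and lift.

apply_moves([
  {"translation": [0,0,0],"rotation": [0,0,0]},
  {"translation": [0,0,0],"rotation": [0,0,0]},
  {"translation": [0,0,0],"rotation": [0,0,0]},
  {"translation": [0,0,0],"rotation": [0,0,0]},
  {"translation": [0,0,0],"rotation": [0,0,0]},
  {"translation": [0,0,0],"rotation": [0,0,0]},
  {"translation": [0,0,0],"rotation": [0,0,0]},
  {"translation": [0,0,0],"rotation": [0,0,0]},
  {"translation": [0,0,0],"rotation": [0,0,0]},
  {"translation": [0,0,0],"rotation": [0,0,0]},
], jaw=1)

```text
t: 33.25
eef_pos: [0.6688, -0.0323, 0.108]
ee_rot: [-3.142, 0.001, 0.295]
force: [0.0, -1.7, 1.1]
width: 0.0156
gripper_force: 25.0
```

apply_moves([
  {"translation": [0,0,0],"rotation": [0,0,0]},
  {"translation": [0,0,0],"rotation": [0,0,0]},
  {"translation": [0,0,0.01],"rotation": [0,0,0]},
  {"translation": [0,0,0.04],"rotation": [0,0,0]},
  {"translation": [0,0,0.1],"rotation": [0,0,0]},
  {"translation": [0,0,0.18],"rotation": [0,0,0]},
  {"translation": [0,0,0.27],"rotation": [0,0,0]},
  {"translation": [0,0,0.36],"rotation": [0,0,0]},
  {"translation": [0,0,0.4],"rotation": [0,0,0]},
  {"translation": [0,0,0.4],"rotation": [0,0,0]},
])

```text
t: 34.08
eef_pos: [0.6701, -0.032, 0.2112]
ee_rot: [3.141, -0.004, 0.295]
force: [-0.0, -0.5, -1.0]
width: 0.016
gripper_force: 25.0
```

Run:
```python
from h import *
s=get_state();print(s['width'],s['gripper_force'],s['force'],s['eef_pos'])
b=grab_frame('wrist');cv2.imwrite('pics/w11.png',b)
g=cv2.cvtColor(b,cv2.COLOR_BGR2GRAY)
for sl in((90,175),(385,450)):
    m=np.zeros(g.shape,bool);m[210:272,sl[0]:sl[1]]=1
    v,u=np.nonzero((g<45)&m);print(u.mean().round(1),v.mean().round(1),len(u))
go(np.array([.4165,-.2265,.2]),toolR(155.7))
```

```text
0.015997548187551495 24.99394565820694 [-0.01996642 -0.48609501 -1.02090056] [ 0.67006416 -0.03200502  0.21119745]
137.2 237.3 1927
419.9 247.2 1869
t 34.13 n 2 T [-0.505, -0.389, -0.056] R [-0.0, 0.001, -0.686]
```

apply_moves([
  {"translation": [-0.04,-0.03,0],"rotation": [0,0,-0.06]},
  {"translation": [-0.12,-0.09,0],"rotation": [0,0,-0.16]},
  {"translation": [-0.22,-0.17,0],"rotation": [0,0,-0.3]},
  {"translation": [-0.33,-0.25,0],"rotation": [0,0,-0.45]},
  {"translation": [-0.42,-0.33,0],"rotation": [0,0,-0.58]},
  {"translation": [-0.48,-0.38,0],"rotation": [0,0,-0.67]},
  {"translation": [-0.505,-0.39,0],"rotation": [0,0,-0.686]},
  {"translation": [-0.505,-0.39,0],"rotation": [0,0,-0.686]},
  {"translation": [-0.505,-0.39,0],"rotation": [0,0,-0.686]},
  {"translation": [-0.505,-0.39,0],"rotation": [0,0,-0.686]},
])

```text
t: 34.97
eef_pos: [0.5428, -0.1293, 0.2072]
ee_rot: [-3.141, 0.002, -0.064]
force: [1.4, -0.5, -0.5]
width: 0.0157
gripper_force: 25.0
```

apply_moves([
  {"translation": [-0.04,-0.03,0],"rotation": [0,0,-0.06]},
  {"translation": [-0.12,-0.09,0],"rotation": [0,0,-0.16]},
  {"translation": [-0.22,-0.17,0],"rotation": [0,0,-0.3]},
  {"translation": [-0.33,-0.25,0],"rotation": [0,0,-0.45]},
  {"translation": [-0.42,-0.33,0],"rotation": [0,0,-0.58]},
  {"translation": [-0.48,-0.38,0],"rotation": [0,0,-0.67]},
  {"translation": [-0.505,-0.39,-0.04],"rotation": [0,0,-0.686]},
  {"translation": [-0.505,-0.39,-0.1],"rotation": [0,0,-0.686]},
  {"translation": [-0.505,-0.39,-0.1],"rotation": [0,0,-0.686]},
  {"translation": [-0.505,-0.39,-0.1],"rotation": [0,0,-0.686]},
])

```text
t: 35.8
eef_pos: [0.4159, -0.227, 0.182]
ee_rot: [3.141, 0.003, -0.423]
force: [-0.9, 0.0, -0.9]
width: 0.0158
gripper_force: 25.0
```

Run:
```python
from h import *
s=get_state();print(s['width'],s['gripper_force'],s['force'],s['eef_pos'])
go(np.array([.4165,-.2265,.0885]),toolR(155.7))
```

```text
0.015765957330527363 24.993983209133148 [-0.88240711  0.0353959  -0.85823972] [ 0.41594949 -0.22697202  0.18203996]
t 35.8 n 1 T [0.002, 0.002, -0.449] R [-0.002, -0.006, -0.002]
```

apply_moves([
  {"translation": [0.002,0.002,-0.04],"rotation": [0,-0.006,0]},
  {"translation": [0.002,0.002,-0.11],"rotation": [0,-0.006,0]},
  {"translation": [0.002,0.002,-0.19],"rotation": [0,-0.006,0]},
  {"translation": [0.002,0.002,-0.27],"rotation": [0,-0.006,0]},
  {"translation": [0.002,0.002,-0.34],"rotation": [0,-0.006,0]},
  {"translation": [0.002,0.002,-0.39],"rotation": [0,-0.006,0]},
  {"translation": [0.002,0.002,-0.42],"rotation": [0,-0.006,0]},
  {"translation": [0.002,0.002,-0.436],"rotation": [0,-0.006,0]},
  {"translation": [0.002,0.002,-0.445],"rotation": [0,-0.006,0]},
  {"translation": [0.002,0.002,-0.447],"rotation": [0,-0.006,0]},
])

```text
t: 36.63
eef_pos: [0.4173, -0.2267, 0.0713]
ee_rot: [-3.14, -0.002, -0.423]
force: [0.6, -0.0, -1.2]
width: 0.0157
gripper_force: 25.0
```

apply_moves([
  {"translation": [0,0,-0.001],"rotation": [0,0,0]},
  {"translation": [0,0,-0.002],"rotation": [0,0,0]},
  {"translation": [0,0,-0.002],"rotation": [0,0,0]},
  {"translation": [0,0,-0.003],"rotation": [0,0,0]},
  {"translation": [0,0,-0.003],"rotation": [0,0,0]},
  {"translation": [0,0,-0.004],"rotation": [0,0,0]},
  {"translation": [0,0,-0.004],"rotation": [0,0,0]},
  {"translation": [0,0,-0.004],"rotation": [0,0,0]},
  {"translation": [0,0,-0.004],"rotation": [0,0,0]},
  {"translation": [0,0,-0.004],"rotation": [0,0,0]},
])

```text
t: 37.47
eef_pos: [0.4167, -0.2268, 0.0701]
ee_rot: [-3.14, -0.002, -0.424]
force: [-0.8, 0.7, -1.1]
width: 0.016
gripper_force: 25.0
```

apply_moves([
  {"translation": [0,0,-0.001],"rotation": [0,0,0]},
  {"translation": [0,0,-0.002],"rotation": [0,0,0]},
  {"translation": [0,0,-0.003],"rotation": [0,0,0]},
  {"translation": [0,0,-0.004],"rotation": [0,0,0]},
  {"translation": [0,0,-0.005],"rotation": [0,0,0]},
  {"translation": [0,0,-0.006],"rotation": [0,0,0]},
  {"translation": [0,0,-0.007],"rotation": [0,0,0]},
  {"translation": [0,0,-0.008],"rotation": [0,0,0]},
  {"translation": [0,0,-0.009],"rotation": [0,0,0]},
  {"translation": [0,0,-0.009],"rotation": [0,0,0]},
])

```text
t: 38.3
eef_pos: [0.4167, -0.2268, 0.0679]
ee_rot: [-3.14, -0.002, -0.424]
force: [-0.4, -0.1, 1.2]
width: 0.0154
gripper_force: 25.0
```

apply_moves([
  {"translation": [0,0,0],"rotation": [0,0,0]},
  {"translation": [0,0,0],"rotation": [0,0,0]},
  {"translation": [0,0,0],"rotation": [0,0,0]},
  {"translation": [0,0,0],"rotation": [0,0,0]},
  {"translation": [0,0,0],"rotation": [0,0,0]},
  {"translation": [0,0,0],"rotation": [0,0,0]},
  {"translation": [0,0,0],"rotation": [0,0,0]},
  {"translation": [0,0,0],"rotation": [0,0,0]},
  {"translation": [0,0,0],"rotation": [0,0,0]},
  {"translation": [0,0,0],"rotation": [0,0,0]},
], jaw=-0.3)

```text
t: 39.13
eef_pos: [0.4167, -0.2268, 0.0678]
ee_rot: [-3.14, -0.002, -0.424]
force: [-0.8, -0.1, 0.1]
width: 0.0568
gripper_force: 0.0
```

apply_moves([
  {"translation": [0,0,0.04],"rotation": [0,0,0]},
  {"translation": [0,0,0.12],"rotation": [0,0,0]},
  {"translation": [0,0,0.24],"rotation": [0,0,0]},
  {"translation": [0,0,0.38],"rotation": [0,0,0]},
  {"translation": [0,0,0.52],"rotation": [0,0,0]},
  {"translation": [0,0,0.64],"rotation": [0,0,0]},
  {"translation": [0,0,0.72],"rotation": [0,0,0]},
  {"translation": [0,0,0.72],"rotation": [0,0,0]},
  {"translation": [0,0,0.72],"rotation": [0,0,0]},
  {"translation": [0,0,0.72],"rotation": [0,0,0]},
])

```text
t: 39.97
eef_pos: [0.4162, -0.2266, 0.2471]
ee_rot: [-3.14, -0.001, -0.424]
force: [0.1, -0.0, -0.7]
width: 0.0568
gripper_force: 0.0
```

apply_moves([
  {"translation": [0,0.1,0],"rotation": [0,0,0]},
  {"translation": [0,0.2,0],"rotation": [0,0,0]},
  {"translation": [0,0.35,0],"rotation": [0,0,0]},
  {"translation": [0,0.5,0],"rotation": [0,0,0]},
  {"translation": [0,0.65,0],"rotation": [0,0,0]},
  {"translation": [0,0.8,0],"rotation": [0,0,0]},
  {"translation": [0,0.9,0],"rotation": [0,0,0]},
  {"translation": [0,0.9,0],"rotation": [0,0,0]},
  {"translation": [0,0.9,0],"rotation": [0,0,0]},
  {"translation": [0,0.9,0],"rotation": [0,0,0]},
])

```text
t: 40.8
eef_pos: [0.4162, -0.0019, 0.2469]
ee_rot: [-3.142, -0.0, -0.423]
force: [-0.5, -0.1, -0.3]
width: 0.0571
gripper_force: 0.0
```

Run:
```python
from h import *
a=grab_frame('scene');t=grab_frame('top')
o=np.zeros((600,800,3),np.uint8)
o[:300,:400]=cv2.resize(a,(400,300));o[:280,400:]=cv2.resize(t[160:300,300:500],(400,280),interpolation=cv2.INTER_CUBIC)
o[300:,:]=cv2.resize(a[230:400,40:267],(800,600),interpolation=cv2.INTER_CUBIC)[:300]
cv2.imwrite('pics/f.png',o)
```

```text
(no output)
```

View pics/f.png

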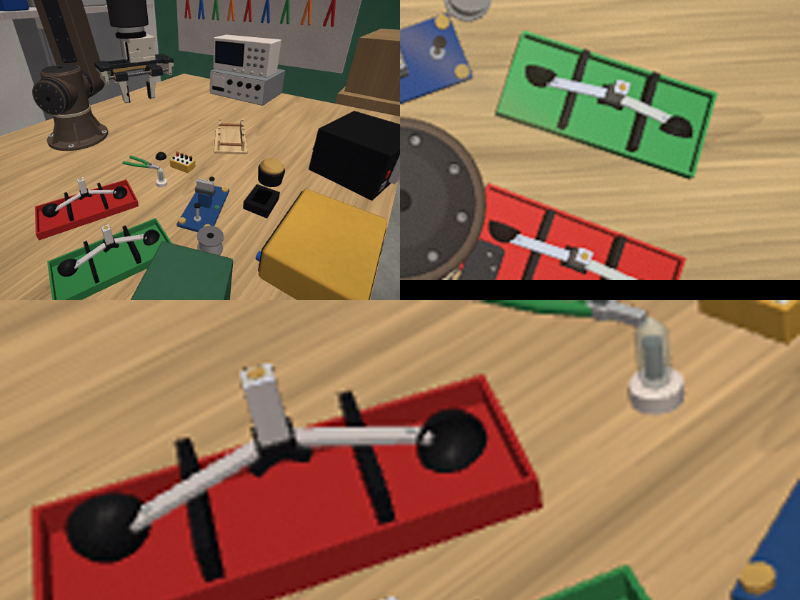

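Both arms lie level across the foam bars of their trays, and the other things on the bench are where they were.

```bash
python3 -c "
from station import *
print(job_done())"
```

```text
the job is handed in; nothing more can be done
None
```

I tested both rotor arms on the stand: the front-slot arm stayed level and is now in the green tray, the rear-slot arm tipped and is in the red tray, and the job was handed in at about 41 s.

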